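# Snap the hold-down cover onto the tube shaker

## Robot

A 6-joint arm with a two-finger parallel gripper is mounted at the origin on a cart in front of the work surface, level with it; the furniture and walls round the work are solid. World frame = base frame: x ahead of the robot, y to its left, z up, the work surface at z = 0. Lengths are in mm, angles in rad, forces in N, time in s.
With the tool pointing down it reaches from about 350 to 1000 mm from the base axis. Payload 7.1 kg.
Tool frame: the origin (TCP) lies between the finger pads; the fingertips stand 19 mm ahead of it and the grasp point (between the pads) is the TCP (tips_ahead is the distance from the TCP to the fingertips, in mm); z points along the fingers, y is the line along which they close (so a half turn about z gives the same grasp; the last joint's range is limited). The gripper opens to 85 mm and grips with 20 to 120 N. Pads are 22 mm wide; open, the fingers measure 114 mm over their backs; the gripper's body (76 mm by 85 mm) begins 54 mm behind the grasp point. The pads swing forward as they close: fully open they stand 13 mm farther back than shut.
Start: joints at [-1.123, 0.423, 1.63, -0, 1.089, -0.019], TCP at [281.283, -558.108, 250.319] pointing down, gripper open.
Joint ranges: [-3, 3], [-0.9, 2.11], [0.09, 2.58], [-1.31, 4.45], [0.11, 2.69], [-2.54, 2.54]. Speed limits (rad/s): [2.39, 2.39, 3.01, 3.14, 3.14, 3.14].

## Interface

Orientations are given as a unit quaternion [x, y, z, w].
In Python, from plant import sense, camera, finish_job, tips_ahead gives the robot as it stands. The module is installed in compiled form; this text tells all that it offers.
- The arm moves only by the shell command python3 -m handwheel 'ROWS' [FORCE]. ROWS is JSON, one flat list of numbers, 7 for each row, row after row: the shift along the world's x, y, z each as a share of 50 cm, from -1 to 1, then the turn, a rotation vector about the world's x, y, z each as a share of 90 degrees, from -1 to 1, then the gripper command: -1 is shut, 1 is fully open, values between are in proportion. A call has 1 to 20 rows; each row shifts and turns the commanded pose from where the row before left it; what a row does not reach is not made up. A row lasts 1/12 s, in which the tool goes at most 41.7 mm and 7.16 degrees, less where a joint would pass 70% of its speed; a pose out of reach is approached as far as the arm can. A call with a number of a shift or a turn outside -1 to 1 is refused whole. A call with a gripper value outside its range is refused whole. The fingers move at their own pace and stop on an object; FORCE is the grip in N (left out, the last holds). Time passes only in rows, so rows that do not move let the fingers close. It gives the time, the measured TCP pose, the force, the opening and the grip force at its end, in the units of the state.
- sense(): the state, without advancing time (a new reading comes with each control period).
- camera(name): name is "scene" or "top" or "wrist"; returns a dict with "img" (480x640x3 uint8, red, green, blue), "vertical_fov" (degrees; the focal length in pixels is half the picture's height over the tangent of half this angle, whatever the lens; pixels are square), "cx", "cy" (the principal point, pixels), "R" (3x3) and "t" (3): a world point X has camera coordinates R X + t. Camera axes: x right, y down, z forward; pixel columns grow to the right and rows downward; lengths in mm; the calibration is good to about 2 mm. A picture is of the moment at which its call begins. There is no depth.
- finish_job(): hands the job in; it is judged then, once.
The state is a dict: "time": time; "qpos": joint angles; "joint_velocities": joint speeds; "tau": joint torques, N m; "position": TCP position; "tool_rot": TCP orientation; "wrist_force": force on the tool from outside, world axes, zero at the start; "wrist_torque": the same for the moment, N m; "width": finger opening in mm; "grip_force": force on a finger pad.
Only numpy, scipy, OpenCV 4.12 (cv2) and the standard library are available. Lean on these libraries where they do the work, as an engineer would, in place of code of your own. Each camera call takes 0.05 s, during which the arm holds its last target. There are 200 camera calls.

## Task

Pick up the loose grey hold-down cover by its rib and set it over the tube on the small shaker, notched ends over the two black snap hooks. Push it straight down, firmly but gently, until both hooks have clicked over it and it sits fully home on the platform, then let go. Leave the other things on the worktop alone.

Things in the scene. Friction and masses are not known exactly. Their poses are not given: they have to be found in the camera images.
- seat (a point): point on the axis of the fixed shaker at the NOMINAL height of its grey platform's top (73 mm above the worktop). The platform (120 x 130 mm, over a white 130 x 150 x 46 mm housing) stands up to 9 mm above or below this point: its height was set by a screw and is not measured, so the height of home must be felt. z up; hook_a at +y, hook_b at -y; a tube lies along y between, top 21 mm up.
- cover_grip (a point): centre of the rib on the loose cover, an 80 (x) x 120 (y) x 29 mm bridge, open below. Rib 14 mm thick (x), 76 long (y), 32 tall: its top 16 mm above this point, plate top 16 mm below, skirt feet 45 mm below. Each y end has a notch 19 mm wide, 14 deep, that goes round a hook; either way round fits. About 0.12 kg. Fully home, this point is 45 mm above the platform top.
- cover_end_a (a point): point at the floor of the notch at the cover's +y end, level with the lower edges of the skirts, 46 mm along y from the middle and 45 mm below the grip centre; fully home it is level with the platform's top, wherever that stands
- cover_end_b (a point): the same at the cover's -y end
- hook_a (a joint): outward bend (rad) of the upright snap hook at +y of the platform, 57 mm tall, 14 wide, head sloping inward; 0 = upright. The cover's notch floors first rest on the slopes, about 22 mm above home. Pushed down, the hook bends to about 0.11, then springs back to near 0 with a click over the cover's plate just as the cover reaches home. Takes roughly 4 to 7 N on that end.
- hook_b (a joint): the same for the hook at -y of the seat, somewhat stiffer
- cup_mid (a point): bystander: lidded specimen cup, 62 x 62 x 70 mm, its centre
- timer_mid (a point): bystander: flat white timer, 68 x 62 x 18 mm, its centre
- bottle_mid (a point): bystander: small amber bottle, 34 x 34 x 76 mm, its centre
- tub_mid (a point): bystander: round tub of cotton buds, 77 x 77 x 80 mm, its centre
- platform (a joint): sink of the platform on its stiff rubber mounts under a push (m): 0 unloaded at whatever height it was set, growing downward by about 1 mm per 9 N; beyond 2.8 mm (25 N) the mounts are overloaded
There are look-alikes about, which are no part of the job. Leave any orange look-alike of the part that bears cover_grip alone.

How it is judged:
By the outcome, as a careful person would: the job done as asked, in the order asked, and still so for the second after the job is handed in, with the robot touching nothing.
It also fails if it takes over 51 s, if anything falls off the work surface, if the arm or the gripper's body presses on something with over 40 N, if the wrist force passes 120 N, or if a joint passes its speed limit or range.

## Working session

There is one attempt and no reset: what is moved stays moved. The work goes in short steps, Python scripts to look and compute and a shell command to move; the robot and the scene stay as the last step left them, time stands still between calls to the robot, and variables do not carry over. Pictures are saved under pics/ and viewed, at most 10 in all, crops included, and the job is handed in when it is done.

```bash
mkdir -p pics; cat > h.py <<'E'
import numpy as np,cv2,json
from plant import sense,camera
def snap(n,f):
    c=camera(n); cv2.imwrite(f'pics/{f}.png',c['img'][:,:,::-1])
    json.dump({k:np.array(c[k]).tolist() for k in('vertical_fov','cx','cy','R','t')},open(f'pics/{f}.json','w'))
def ray(f,u,v,z):
    c=json.load(open(f'pics/{f}.json'));R=np.array(c['R']);t=np.array(c['t'])
    F=240/np.tan(np.radians(c['vertical_fov'])/2)
    d=R.T@np.array([(u-c['cx'])/F,(v-c['cy'])/F,1]);o=-R.T@t
    return o+d*(z-o[2])/d[2]
def proj(f,X):
    c=json.load(open(f'pics/{f}.json'));R=np.array(c['R']);t=np.array(c['t'])
    F=240/np.tan(np.radians(c['vertical_fov'])/2)
    p=R@np.array(X,float)+t;return p[:2]/p[2]*F+[c['cx'],c['cy']]
E
python3 - <<'E'
from h import *
snap('top','top1');snap('scene','sc1')
s=sense();print(s['time'],s['position'],s['tool_rot'],s['width'],s['wrist_force'])
E
```

```text
0.1 [ 281.09217846 -557.70848384  249.62763014] [ 9.72889394e-01  2.31269916e-01 -1.27026888e-04 -6.60994234e-04] 85.24468152302319 [0.51087297 0.60176245 0.17042062]
```

View pics/top1.png

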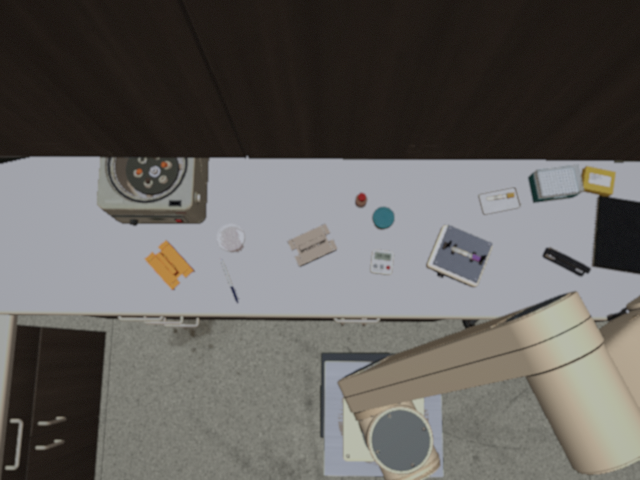

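View pics/sc1.png

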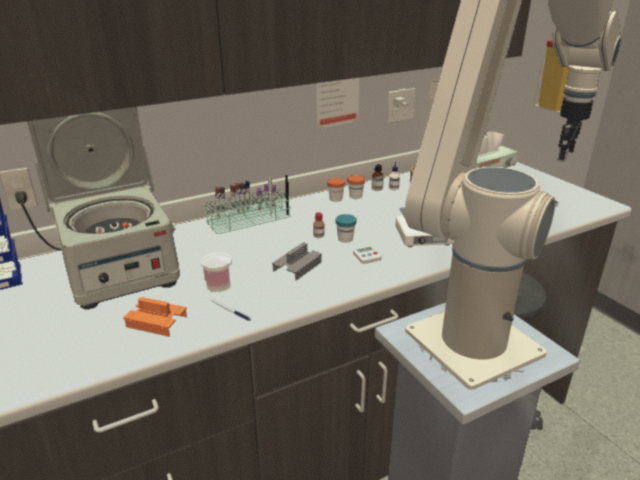

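The top view shows the grey cover at about (312,245), the shaker at about (461,254), the orange look-alike at (169,265), the cup at (383,217), the timer at (381,263), the bottle at (361,200) and the tub at (231,238). I'll enlarge the cover and shaker.

```bash
python3 - <<'E'
from h import *
a=cv2.imread('pics/top1.png')
k=lambda u,v:cv2.resize(a[v-40:v+40,u-40:u+40],(400,400),interpolation=cv2.INTER_CUBIC)
cv2.imwrite('pics/crop1.png',np.hstack([k(312,245),k(461,254)]))
for u,v,z in((312,245,35),(461,254,73),(383,217,70),(381,263,18),(361,200,76)):print(u,v,ray('top1',u,v,z).round())
c=json.load(open('pics/top1.json'));print(c, -np.array(c['R']).T@c['t'])
E
```

```text
312 245 [467. 197.  35.]
461 254 [ 439. -210.   73.]
383 217 [541.   1.  70.]
381 263 [420.   3.  18.]
361 200 [587.  62.  76.]
{'vertical_fov': 44.150881910884216, 'cx': 320.26011622589425, 'cy': 234.7697727393168, 'R': [[0.010328276054395857, -0.999898307730797, -0.009833662127219537], [-0.9821340188400556, -0.008295867784746025, -0.18799986067755237], [0.18789916378426297, 0.011599688564187093, -0.9821198254156104]], 't': [169.71328243410335, 495.29371937841705, 1602.7973260077772]} [ 183.52768822  155.2129653  1668.92308331]
```

View pics/crop1.png

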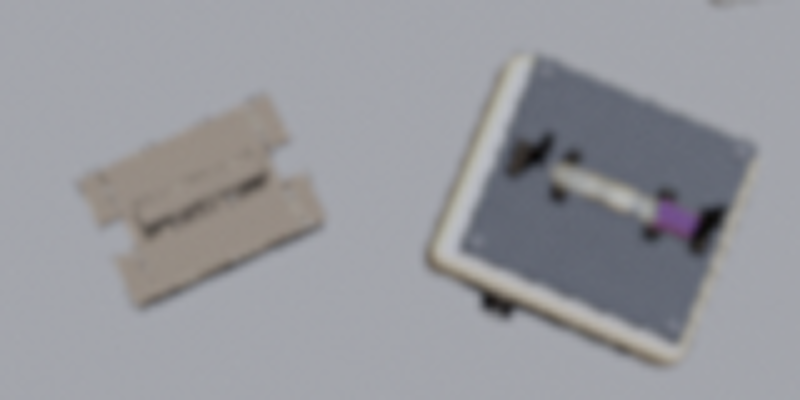

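The crop shows the cover's long axis running along roughly (110,245)→(297,160) (yaw about +24°). The shaker hooks are at about (530,155) and (710,225) (yaw about -22°). I'll look at the shaker with the wrist camera on the way to the cover.

```bash
python3 -m handwheel '[0.032,0.07,0.01,0,0,0.0456,1, 0.032,0.07,0.01,0,0,0.0456,1, 0.032,0.07,0.01,0,0,0.0456,1, 0.032,0.07,0.01,0,0,0.0456,1, 0.032,0.07,0.01,0,0,0.0456,1, 0.032,0.07,0.01,0,0,0.0456,1, 0.032,0.07,0.01,0,0,0.0456,1, 0.032,0.07,0.01,0,0,0.0456,1, 0.032,0.07,0.01,0,0,0.0456,1, 0.032,0.07,0.01,0,0,0.0456,1, 0,0,0,0,0,0,1, 0,0,0,0,0,0,1]'
python3 - <<'E'
from h import *
snap('wrist','w1')
s=sense();print(s['time'],s['position'],s['tool_rot'],s['qpos'],s['wrist_force'])
E
```

```text
time: 1.1
position: [441.9, -206.4, 300.4]
tool_rot: [0.829, 0.559, 0.0, 0.0]
wrist_force: [-0.5, -0.6, 0.1]
width: 85.4
grip_force: 0.0
1.15 [ 441.38673011 -207.44164441  300.20873744] [ 8.29613633e-01  5.58337877e-01 -1.83212197e-04 -2.86105501e-05] [-4.63576457e-01  1.58083170e-01  1.87660619e+00 -3.25071061e-04
  1.10713355e+00 -7.73966512e-02] [ 0.41202118 -1.16497679  0.56461342]
```

View pics/w1.png

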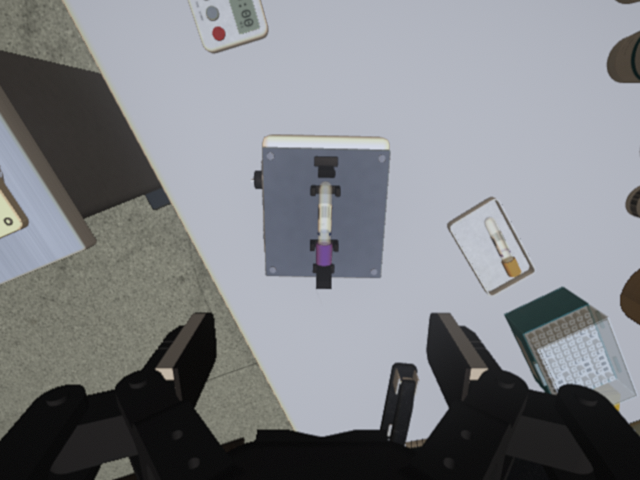

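The wrist view shows the platform with corners at about (263,149), (390,149), (381,278) and (266,277), and the hooks at (326,165) and (323,277). I'll refine this with a fit.

```bash
cat > fit.py <<'E'
from h import *
from scipy.optimize import least_squares
def fit(f,px,mdl,x0,w=None,zfree=None):
    # p = x,y,yaw(deg),[z]
    mdl=np.array(mdl,float);px=np.array(px,float)
    def world(p):
        a=np.radians(p[2]);c,s=np.cos(a),np.sin(a)
        return np.c_[p[0]+c*mdl[:,0]-s*mdl[:,1],p[1]+s*mdl[:,0]+c*mdl[:,1],p[3]+mdl[:,2]]
    def r(p):return np.r_[(np.array([proj(f,X) for X in world(p)])-px).ravel(),(p[3]-x0[3])/(zfree or 4)]
    q=least_squares(r,x0,x_scale=[1,1,1,1]);return q.x,q.fun.round(1),world(q.x)
E
python3 - <<'E'
from fit import *
a=cv2.imread('pics/w1.png')
print(a[210,290],a[143,300],a[210,240],a[190,325])
m=((a.max(2)<125)).astype(np.uint8)
m[:130]=0;m[292:]=0;m[:,:235]=0;m[:,420:]=0
m=cv2.morphologyEx(m,cv2.MORPH_OPEN,np.ones((35,35)))
c=max(cv2.findContours(m,0,2)[0],key=cv2.contourArea)
# straight edges by line fits: left,right,top,bottom
ys,xs=np.nonzero(m);print(xs.min(),xs.max(),ys.min(),ys.max())
L=[];R=[];
rows=range(ys.min()+12,ys.max()-12)
l=np.polyfit(rows,[np.nonzero(m[y])[0].min()-.5 for y in rows],1);r=np.polyfit(rows,[np.nonzero(m[y])[0].max()+.5 for y in rows],1)
cols=[x for x in range(xs.min()+15,xs.max()-15) if not 305<x<345]
t=np.polyfit(cols,[np.nonzero(m[:,x])[0].min()-.5 for x in cols],1);b=np.polyfit(cols,[np.nonzero(m[:,x])[0].max()+.5 for x in cols],1)
X=lambda v,h:(lambda x:(x,np.polyval(h,x)))((v[0]*h[1]+v[1])/(1-v[0]*h[0]))
P=[X(l,t),X(r,t),X(r,b),X(l,b)];print(np.round(P,1))
# image top is +y world-left; image right is +x
for z in((-60,65,0),),:
    q,res,W=fit('w1',P,[(-60,65,0),(60,65,0),(60,-65,0),(-60,-65,0)],[440,-210,-22,73]);print(q.round(2),res)
cc=json.load(open('pics/w1.json'));print(-np.array(cc['R']).T@cc['t'],np.round(cc['R'],3),cc['vertical_fov'])
big=cv2.resize(a[120:300,230:420],None,fx=3.2,fy=3.2,interpolation=2)
def dr(u,v,c):cv2.circle(big,(int((u-229.5)*3.2),int((v-119.5)*3.2)),3,c,-1)
for p in P:dr(*p,(0,255,0))
th=np.radians(q[2])
for h in(0,57):
  for s in(1,-1):
    dr(*proj('w1',[q[0]-s*np.sin(th)*52,q[1]+s*np.cos(th)*52,q[3]+h]),(0,0,255) if h else (255,255,0))
cv2.imwrite('pics/w1z.png',big)
E
```

```text
[116 100  94] [222 214 209] [193 183 179] [162 160 157]
263 385 149 274
[[261.5 148.1]
 [386.9 149.9]
 [380.9 267.9]
 [265.1 276.3]]
[ 441.8  -213.57  -21.62   62.3 ] [-1.  -0.  -0.6 -2.7 -0.6  5.5  2.4 -2.2 -2.7]
[ 471.72462893 -132.62137811  423.8245294 ] [[ 0.927 -0.375  0.   ]
 [-0.356 -0.881  0.31 ]
 [-0.116 -0.287 -0.951]] 66.34996305017168
```

View pics/w1z.png

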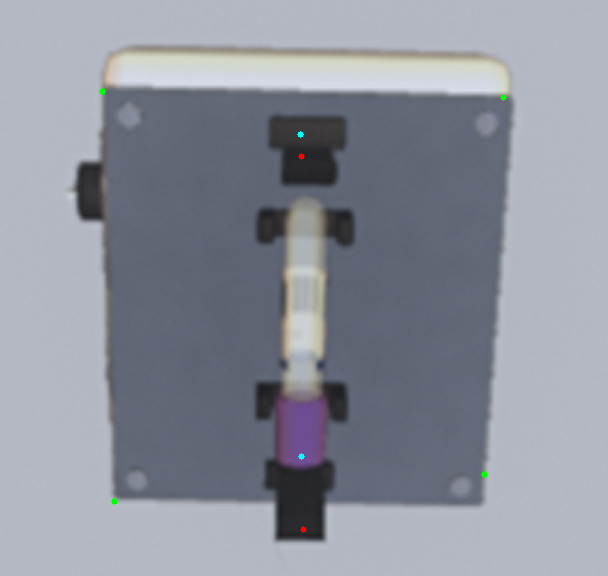

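```bash
python3 - <<'E'
from fit import *
P=np.array([(103,88),(511,96),(485,504),(113,499)])/3.2+[229.5,119.5]
M=[(-60,65,0),(60,65,0),(60,-65,0),(-60,-65,0)]
for zf in(4,.01):
    q,res,W=fit('w1',P,M,[440,-210,-22,73],zfree=zf);print(q.round(2),res)
    th=np.radians(q[2])
    for h,y in((0,46),(0,60),(57,40),(57,46),(57,52),(57,60)):
      for s in(1,-1):
        print(h,y*s,((proj('w1',[q[0]-s*np.sin(th)*y,q[1]+s*np.cos(th)*y,q[3]+h])-[229.5,119.5])*3.2).round())
E
```

```text
[ 442.28 -213.63  -22.98   70.14] [-0.5 -0.1  0.5 -0.4 -0.7  0.4  0.6  0.2 -0.7]
0 46 [306. 157.]
0 -46 [300. 448.]
0 60 [307. 109.]
0 -60 [299. 488.]
57 40 [308. 207.]
57 -40 [302. 500.]
57 46 [308. 183.]
57 -46 [301. 520.]
57 52 [309. 159.]
57 -52 [301. 540.]
57 60 [310. 126.]
57 -60 [300. 567.]
[ 442.47 -213.11  -22.98   73.  ] [-1.  -0.5  1.1 -0.8 -0.2  1.   0.2  0.8 -0. ]
0 46 [306. 156.]
0 -46 [300. 449.]
0 60 [307. 108.]
0 -60 [299. 490.]
57 40 [308. 207.]
57 -40 [302. 503.]
57 46 [308. 183.]
57 -46 [301. 523.]
57 52 [309. 158.]
57 -52 [301. 543.]
57 60 [310. 125.]
57 -60 [300. 569.]
```

The refined fit gives the shaker at (442.3, -213.5), yaw -23.0°, with the platform at about 70 mm, and the hook positions agree. Next is the cover.

```bash
python3 -m handwheel '[0.0042,0.067,-0.008,0,0,0.043,1, 0.0042,0.067,-0.008,0,0,0.043,1, 0.0042,0.067,-0.008,0,0,0.043,1, 0.0042,0.067,-0.008,0,0,0.043,1, 0.0042,0.067,-0.008,0,0,0.043,1, 0.0042,0.067,-0.008,0,0,0.043,1, 0.0042,0.067,-0.008,0,0,0.043,1, 0.0042,0.067,-0.008,0,0,0.043,1, 0.0042,0.067,-0.008,0,0,0.043,1, 0.0042,0.067,-0.008,0,0,0.043,1, 0.0042,0.067,-0.008,0,0,0.043,1, 0.0042,0.067,-0.008,0,0,0.043,1, 0,0,0,0,0,0,1, 0,0,0,0,0,0,1]'
python3 - <<'E'
from h import *
snap('wrist','w2')
s=sense();print(s['time'],s['position'],s['tool_rot'],s['wrist_force'])
a=cv2.imread('pics/w2.png');cv2.imwrite('pics/w2z.png',cv2.resize(a[120:320,220:440],None,fx=3,fy=3,interpolation=2))
E
```

```text
time: 2.32
position: [466.6, 193.8, 251.5]
tool_rot: [0.543, 0.84, -0.001, -0.0]
wrist_force: [-0.6, -0.4, 0.2]
width: 85.2
grip_force: 0.0
2.3667 [466.51040401 192.9414238  251.65234986] [ 5.43540578e-01  8.39382484e-01 -7.74666033e-04 -2.91874602e-04] [-0.34620162  0.14305989  0.04299491]
```

View pics/w2z.png

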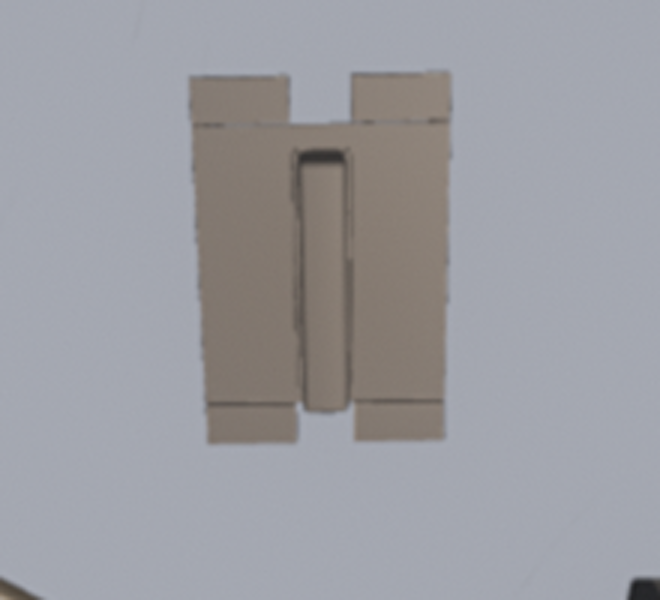

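The zoomed view shows the cover's plate corners at (190,76), (450,72), (444,439) and (208,442), with the rib top spanning (302–347, 163–408). It is sitting upright.

```bash
python3 - <<'E'
from fit import *
P=np.array([(190,76),(450,72),(444,439),(208,442),(303,163),(346,163),(349,408),(305,409)])/3+[219.5,119.5]
M=[(-40,60,29),(40,60,29),(40,-60,29),(-40,-60,29),(-7,38,61),(7,38,61),(7,-38,61),(-7,-38,61)]
for n in(4,8):
    q,res,W=fit('w2',P[:n],M[:n],[467,197,24.4,0],zfree=.3);print(q.round(2),res)
s=sense();x,y=s['tool_rot'][:2];print('tool y',2*np.degrees(np.arctan2(y,x))-90)
print(q[:2]-s['position'][:2])
E
```

```text
[ 4.7073e+02  1.9818e+02  2.5320e+01 -4.0000e-02] [-0.5 -0.   0.7 -0.4  0.1  0.1 -0.3  0.5 -0.1]
[ 4.7088e+02  1.9830e+02  2.5270e+01 -1.0000e-01] [-0.2 -0.1  1.  -0.5  0.2  0.1 -0.2  0.4 -1.4 -1.   0.8 -1.3  0.3  1.5
 -0.4  1.4 -0.3]
tool y 24.149998296263334
[4.3667961  5.36265175]
```

```bash
python3 -c "
import plant;t=plant.tips_ahead
print(t,callable(t) and t())"
python3 -m handwheel '[0.0044,0.0054,-0.06,0,0,0.0062,1, 0.0044,0.0054,-0.07,0,0,0.0062,1, 0,0,-0.07,0,0,0,1, 0,0,-0.07,0,0,0,1, 0,0,-0.06,0,0,0,1, 0,0,-0.02,0,0,0,1, 0,0,0,0,0,0,1]'
python3 -c "
from h import *
s=sense();x,y=s['tool_rot'][:2];print(s['time'],s['position'],2*np.degrees(np.arctan2(y,x))-90)"
```

```text
19.0 False
time: 2.95
position: [469.5, 197.0, 75.2]
tool_rot: [0.536, 0.844, -0.002, -0.002]
wrist_force: [-0.7, -0.8, -0.0]
width: 85.3
grip_force: 0.0
2.95 [469.51284185 197.00276364  75.22023048] 25.173940834451003
```

```bash
python3 -m handwheel '[0.002,0.002,-0.021,0,0,0,1, 0,0,-0.021,0,0,0,1, 0,0,0,0,0,0,1, 0,0,0,0,0,0,-1, 0,0,0,0,0,0,-1, 0,0,0,0,0,0,-1, 0,0,0,0,0,0,-1, 0,0,0,0,0,0,-1, 0,0,0,0,0,0,-1, 0,0,0,0,0,0,-1, 0,0,0,0,0,0,-1]' 60
```

```text
time: 3.87
position: [472.0, 200.4, 56.8]
tool_rot: [0.535, 0.845, 0.0, 0.0]
wrist_force: [-1.0, 0.0, 6.1]
width: 12.7
grip_force: 59.4
```

```bash
python3 -m handwheel '[0,0,0.02,0,0,0,-1, 0,0,0.04,0,0,0,-1, 0,0,0.06,0,0,0,-1, 0,0,0.06,0,0,0,-1, 0,0,0.06,0,0,0,-1, 0,0,0.06,0,0,0,-1, 0,0,0.04,0,0,0,-1, 0,0,0.02,0,0,0,-1, 0,0,0,0,0,0,-1, 0,0,0,0,0,0,-1]'
python3 - <<'E'
from h import *
snap('wrist','w3')
s=sense();x,y=s['tool_rot'][:2];print(s['time'],s['position'],2*np.degrees(np.arctan2(y,x))-90,s['wrist_force'],s['width'])
E
```

```text
time: 4.7
position: [471.5, 200.2, 236.1]
tool_rot: [0.535, 0.845, -0.0, -0.0]
wrist_force: [-1.1, -0.9, -2.2]
width: 12.9
grip_force: 58.6
4.75 [471.04738478 199.95094416 235.20442071] 25.338919996740643 [ 0.133589    0.77142024 -1.94079721] 12.944458852805587
```

View pics/w3.png

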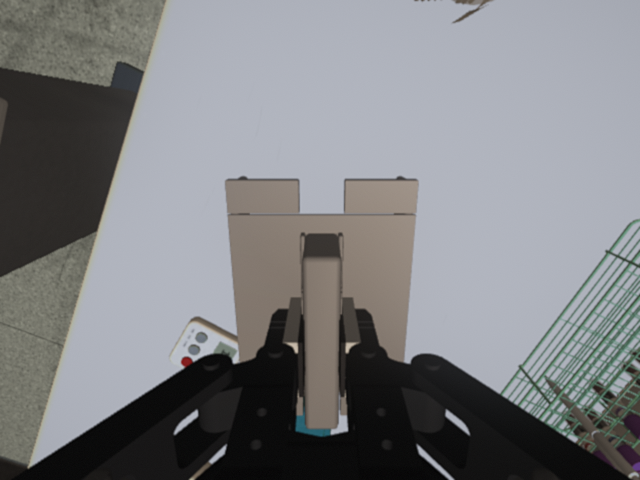

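The cover is held squarely by the rib, with its far plate corners at (226,180) and (417,180) and the rib top at about (302–342, 258–430). I'll compute its pose in the hand and the transfer.

```bash
python3 - <<'E'
from fit import *
P=[(226,180),(417,180),(302,258),(342,258),(339,430),(306,430)]
M=[(-40,60,29),(40,60,29),(-7,38,61),(7,38,61),(7,-38,61),(-7,-38,61)]
q,res,W=fit('w3',P,M,[471,199,25.3,180],zfree=5);print(q.round(2),res)
q2,res,W=fit('w3',P[:2]+P[2:4],M[:4],[471,199,25.3,180],zfree=5);print(q2.round(2),res)
T=[471.05,199.95,235.2]; ty=25.34
for Q in(q,q2):
    off=Q[:2]-T[:2];d=-22.98-Q[2];a=np.radians(d)
    o2=np.array([[np.cos(a),-np.sin(a)],[np.sin(a),np.cos(a)]])@off
    print('turn',d,'off',off,'target TCP',np.array([442.3,-213.5])-o2,'grip above?',T[2]-(Q[3]+45))
E
```

```text
[473.01 197.73  25.49 177.81] [-0.9  1.2  1.2  0.6 -0.  -0.5 -0.  -0.6  0.3 -0.3 -0.5 -0.2 -0.4]
[472.94 197.61  25.36 177.4 ] [-0.7  1.   1.   0.8 -0.1 -0.7 -0.2 -0.8 -0.5]
turn -48.467516342366146 off [ 1.96442282 -2.22194387] target TCP [ 442.66080272 -210.55622471] grip above? 12.387204710790115
turn -48.341199618635066 off [ 1.88669857 -2.34051677] target TCP [ 442.79456242 -210.53469086] grip above? 12.80040125195859
```

```bash
python3 -m handwheel '[-0.002,-0.03,0,0,0,-0.02,-1, -0.004,-0.0586,0,0,0,-0.0384,-1, -0.0041,-0.0586,0,0,0,-0.0384,-1, -0.0041,-0.0586,0,0,0,-0.0384,-1, -0.0041,-0.0586,0,0,0,-0.0384,-1, -0.0041,-0.0586,0,0,0,-0.0384,-1, -0.0041,-0.0586,0,0,0,-0.0384,-1, -0.0041,-0.0586,0,0,0,-0.0384,-1, -0.0041,-0.0586,0,0,0,-0.0384,-1, -0.0041,-0.0586,0,0,0,-0.0384,-1, -0.0041,-0.0586,0,0,0,-0.0384,-1, -0.0041,-0.0586,0,0,0,-0.0384,-1, -0.0041,-0.0586,0,0,0,-0.0384,-1, -0.0041,-0.0586,0,0,0,-0.0384,-1, -0.002,-0.03,0,0,0,-0.02,-1, 0,0,0,0,0,0,-1, 0,0,0,0,0,0,-1, 0,0,0,0,0,0,-1]'
python3 - <<'E'
from h import *
snap('wrist','w4')
s=sense();x,y=s['tool_rot'][:2];print(s['time'],s['position'],2*np.degrees(np.arctan2(y,x))-90,s['wrist_force'],s['width'])
E
```

```text
time: 6.25
position: [442.5, -209.7, 235.0]
tool_rot: [0.835, 0.551, -0.001, -0.001]
wrist_force: [-0.6, -0.3, -1.7]
width: 12.9
grip_force: 58.7
6.3 [ 442.7352041  -209.49519593  235.32969607] -23.112673677704805 [ 0.1946336  -0.8425744  -2.50710428] 12.542406855468428
```

View pics/w4.png

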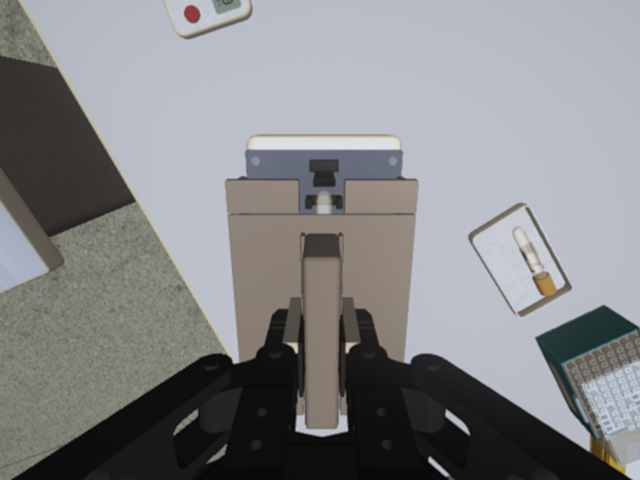

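The cover is over the shaker. The platform's far corners are at (247,150) and (403,151), hook_a is at (324,170), and the notch runs from 299 to 345. I'll check against the estimate.

```bash
python3 - <<'E'
from fit import *
a=np.radians(-22.98)
for x,y,z in((-60,65,0),(60,65,0),(-7,52,57),(7,52,57)):
  print(x,y,z,proj('w4',[442.3+np.cos(a)*x-np.sin(a)*y,-213.5+np.sin(a)*x+np.cos(a)*y,70+z]).round(1))
P=[(226,180),(417,180),(302,258),(342,258),(339,429),(306,429)]
M=[(-40,60,29),(40,60,29),(-7,38,61),(7,38,61),(7,-38,61),(-7,-38,61)]
q,res,W=fit('w4',P,M,[442,-213,-23,178],zfree=5);print(q.round(2))
E
```

```text
-60 65 0 [244.6 149.6]
60 65 0 [402.  149.1]
-7 52 57 [312.3 176.7]
7 52 57 [334.7 176.6]
[ 441.73 -212.5   -22.95  176.18]
```

```bash
python3 -m handwheel '[0.002,-0.0024,-0.02,0,0,0,-1, 0,0,-0.04,0,0,0,-1, 0,0,-0.04,0,0,0,-1, 0,0,-0.03,0,0,0,-1, 0,0,-0.004,0,0,0,-1, 0,0,0,0,0,0,-1, 0,0,0,0,0,0,-1]' 90
python3 -c "
from h import *
s=sense();x,y=s['tool_rot'][:2];print(s['time'],s['position'],2*np.degrees(np.arctan2(y,x))-90,s['wrist_force'],s['wrist_torque'])"
```

```text
time: 6.88
position: [444.7, -211.5, 169.5]
tool_rot: [0.835, 0.551, 0.0, 0.0]
wrist_force: [0.2, -0.3, -2.1]
width: 12.2
grip_force: 91.4
6.8833 [ 444.6800186  -211.48473903  169.54214495] -23.128332782249373 [ 0.19797689 -0.34371258 -2.06042832] [ 0.00537321  0.01977829 -0.00177263]
```

```bash
python3 -m handwheel '[-0.0015,0,-0.006,0,0,0,-1, 0,0,-0.006,0,0,0,-1, 0,0,-0.006,0,0,0,-1, 0,0,-0.004,0,0,0,-1, 0,0,0,0,0,0,-1]'; python3 -m handwheel '[0,0,-0.004,0,0,0,-1, 0,0,-0.004,0,0,0,-1, 0,0,0,0,0,0,-1]'
```

```text
time: 7.3
position: [443.3, -211.7, 158.0]
tool_rot: [0.835, 0.551, -0.0, -0.0]
wrist_force: [-0.1, 0.1, -2.3]
width: 12.0
grip_force: 91.4
time: 7.55
position: [443.4, -211.7, 154.0]
tool_rot: [0.835, 0.551, -0.0, -0.0]
wrist_force: [-0.1, -0.5, -1.1]
width: 12.1
grip_force: 91.6
```

```bash
python3 -c "
from h import *
s=sense();print(s['time'],s['position'],s['wrist_force'],s['wrist_torque'])"
```

```text
7.55 [ 443.37557853 -211.74694793  154.00577403] [-0.0701195  -0.45505586 -1.08196729] [-0.10023476  0.03118508 -0.07409538]
```

```bash
f() { python3 -c "
from plant import sense
s=sense();print('TORQ',s['wrist_torque'].round(2) if hasattr(s['wrist_torque'],'round') else s['wrist_torque'])"; }
python3 -m handwheel '[0,0,-0.004,0,0,0,-1, 0,0,-0.004,0,0,0,-1, 0,0,0,0,0,0,-1]'; f; python3 -m handwheel '[0,0,-0.004,0,0,0,-1, 0,0,-0.004,0,0,0,-1, 0,0,0,0,0,0,-1]'; f
```

```text
time: 7.8
position: [443.4, -211.7, 149.9]
tool_rot: [0.835, 0.551, -0.0, -0.0]
wrist_force: [-0.6, -0.6, -2.6]
width: 12.2
grip_force: 91.6
TORQ [ 0.01 -0.01 -0.11]
time: 8.05
position: [443.4, -211.7, 146.0]
tool_rot: [0.835, 0.551, -0.0, -0.0]
wrist_force: [-0.1, -0.7, -0.6]
width: 12.1
grip_force: 91.7
TORQ [-0.02 -0.02 -0.05]
```

```bash
f() { python3 -c "
from plant import sense
import numpy as np
s=sense();print('TORQ',np.round(s['wrist_torque'],2))"; }
python3 -m handwheel '[0,0,-0.004,0,0,0,-1, 0,0,-0.004,0,0,0,-1, 0,0,0,0,0,0,-1]'; f; python3 -m handwheel '[0,0,-0.004,0,0,0,-1, 0,0,0,0,0,0,-1]'; f
```

```text
time: 8.3
position: [443.7, -211.9, 142.2]
tool_rot: [0.835, 0.551, 0.0, 0.0]
wrist_force: [0.4, 0.6, 1.0]
width: 12.4
grip_force: 91.9
TORQ [ 0.06 -0.08 -0.04]
time: 8.47
position: [443.8, -211.9, 140.3]
tool_rot: [0.835, 0.551, 0.0, 0.0]
wrist_force: [0.5, -0.6, 1.8]
width: 12.2
grip_force: 92.1
TORQ [ 0.03 -0.07  0.03]
```

```bash
f() { python3 -c "
from plant import sense
import numpy as np
s=sense();print('TORQ',np.round(s['wrist_torque'],2))"; }
for i in 1; do python3 -m handwheel '[0,0,-0.004,0,0,0,-1, 0,0,-0.004,0,0,0,-1, 0,0,0,0,0,0,-1]'; f; done; python3 -m handwheel '[0,0,-0.004,0,0,0,-1, 0,0,-0.004,0,0,0,-1, 0,0,0,0,0,0,-1]'; f
```

```text
time: 8.72
position: [444.0, -212.0, 136.5]
tool_rot: [0.835, 0.551, 0.0, 0.0]
wrist_force: [0.5, 2.3, 5.0]
width: 12.3
grip_force: 92.6
TORQ [ 0.05 -0.09 -0.03]
time: 8.97
position: [444.5, -212.1, 132.9]
tool_rot: [0.835, 0.551, 0.001, 0.001]
wrist_force: [-0.0, 0.8, 9.0]
width: 12.1
grip_force: 93.2
TORQ [ 0.16 -0.06 -0.03]
```

```bash
python3 -m handwheel '[0,0,-0.003,0,0,0,-1, 0,0,-0.003,0,0,0,-1, 0,0,0,0,0,0,-1]' ; python3 -m handwheel '[0,0,-0.003,0,0,0,-1, 0,0,0,0,0,0,-1]'; python3 -m handwheel '[0,0,-0.003,0,0,0,-1, 0,0,0,0,0,0,-1]'
```

```text
time: 9.22
position: [443.9, -212.0, 129.3]
tool_rot: [0.835, 0.551, 0.0, 0.0]
wrist_force: [0.8, -0.1, 5.0]
width: 11.9
grip_force: 92.5
time: 9.38
position: [443.9, -212.0, 128.3]
tool_rot: [0.835, 0.551, 0.0, 0.0]
wrist_force: [-0.7, 0.8, 11.3]
width: 12.1
grip_force: 93.7
time: 9.55
position: [443.9, -212.0, 127.4]
tool_rot: [0.835, 0.551, 0.0, 0.0]
wrist_force: [-2.8, 2.3, 19.6]
width: 12.4
grip_force: 94.8
```

```bash
python3 -m handwheel '[0,0,0.003,0,0,0,-1, 0,0,0,0,0,0,-1]'; python3 -m handwheel '[0,0,0.002,0,0,0,-1, 0,0,0,0,0,0,-1, 0,0,0,0,0,0,-1]'
python3 - <<'E'
from h import *
snap('wrist','w5');snap('scene','s5')
s=sense();print(s['time'],s['position'],s['wrist_force'],s['wrist_torque'])
a=cv2.imread('pics/w5.png')[100:340,160:480];b=cv2.imread('pics/s5.png')[170:290,360:520]
cv2.imwrite('pics/c5.png',np.hstack([cv2.resize(a,(400,300)),cv2.resize(b,(400,300),interpolation=2)]))
E
```

```text
time: 9.72
position: [443.9, -212.0, 128.6]
tool_rot: [0.835, 0.551, 0.0, 0.0]
wrist_force: [-0.6, 0.2, 10.0]
width: 12.2
grip_force: 93.2
time: 9.97
position: [443.9, -212.0, 129.0]
tool_rot: [0.835, 0.551, 0.0, 0.0]
wrist_force: [1.0, -0.2, 5.6]
width: 12.3
grip_force: 92.7
10.0667 [ 443.87893155 -212.01705306  129.02387622] [0.8956071  0.24156041 7.26120287] [-0.02210622 -0.08609452 -0.01681662]
```

View pics/c5.png

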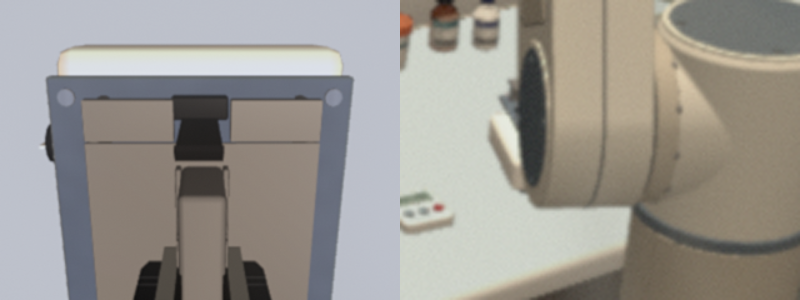

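Hook_a's head is over the plate (left crop, about (200,145)). The arm hides the scene view. I'll release, raise the gripper and check hook_b.

```bash
python3 -m handwheel '[0,0,0,0,0,0,0, 0,0,0,0,0,0,1, 0,0,0,0,0,0,1, 0,0,0,0,0,0,1, 0,0,0,0,0,0,1, 0,0,0,0,0,0,1, 0,0,0,0,0,0,1, 0,0,0.01,0,0,0,1, 0,0,0.03,0,0,0,1, 0,0,0.06,0,0,0,1, 0,0,0.06,0,0,0,1, 0,0,0.06,0,0,0,1, 0,0,0.06,0,0,0,1, 0,0,0.04,0,0,0,1, 0,0,0.02,0,0,0,1, 0,0,0,0,0,0,1, 0,0,0,0,0,0,1]'
python3 - <<'E'
from h import *
snap('wrist','w6')
s=sense();print(s['time'],s['position'],s['wrist_force'])
cv2.imwrite('pics/w6z.png',cv2.resize(cv2.imread('pics/w6.png')[110:310,220:440],None,fx=3,fy=3,interpolation=2))
E
```

```text
time: 11.48
position: [443.3, -211.7, 298.5]
tool_rot: [0.835, 0.551, 0.0, 0.0]
wrist_force: [0.4, -0.1, -0.7]
width: 85.2
grip_force: 0.0
11.5333 [ 442.84209694 -211.45316161  297.63087402] [-0.12649758  0.25278138 -0.90514966]
```

View pics/w6z.png

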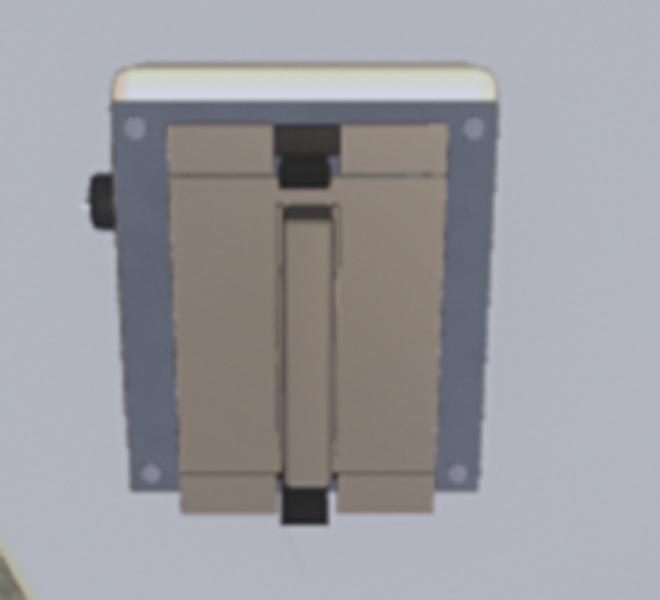

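The cover is seated with hooks at both ends: heads at about (305,172) and (305,505). I'll check numerically that it is level and at home height.

```bash
python3 - <<'E'
from fit import *
P=np.array([(166,124),(447,124),(434,513),(181,514)])/3+[219.5,109.5]
M=[(-40,60,29),(40,60,29),(40,-60,29),(-40,-60,29)]
q,res,W=fit('w6',P,M,[442.5,-213.5,-23,71],zfree=20);print(q.round(2),res)
Q=np.array([(113,100),(498,100),(479,491),(130,490)])/3+[219.5,109.5]
q,res,W=fit('w6',Q,[(-60,65,0),(60,65,0),(60,-65,0),(-60,-65,0)],[442.5,-213.5,-23,71],zfree=20);print(q.round(2),res)
a=np.radians(q[2])
for y in(46,52,-46,-52):
  print(y,((proj('w6',[q[0]-np.sin(a)*y,q[1]+np.cos(a)*y,q[2]*0+71.5+57])-[219.5,109.5])*3).round())
E
```

```text
[ 443.05 -213.78  -23.05   71.5 ] [-0.2  0.2  0.2 -0.1 -0.2  0.   0.1 -0.1  0. ]
[ 442.51 -213.53  -23.31   69.24] [-0.6  0.   0.5  0.3 -0.3 -0.2  0.3 -0.1 -0.1]
46 [305. 186.]
52 [305. 163.]
-46 [305. 508.]
-52 [305. 527.]
```

```bash
python3 -c "
from plant import finish_job;print(finish_job())"
```

```text
the job is handed in; nothing more can be done
None
```

The cover is fully home and level on the shaker platform; both hooks look upright and snapped over it in the last wrist picture. The gripper has let go and is clear, and the job was handed in at about 11.5 s.

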